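# Fit the bottle warmer's holder, clamp it and start warming a mist bottle

### The job

Get the bottle warmer ready: set the square aluminium bottle holder down over the warmer's two pegs until its flange lies flush on the dark plate, then swing the red-knobbed clamp lever into the notch marked with the green dot so that it stays there. After that lower the slim mist bottle upright into the holder, right to the bottom before letting go, and finally press the blue start button. Lower the holder by hand rather than dropping it, and leave the cream tube, thermometer, timer and marker where they lie.

Things in the scene. Friction and masses are not known exactly. Their poses are not given: they have to be found in the camera images.
- warmer: The bottle warmer, a low white box 150 (x) x 240 (y) x 30 mm high, fixed to the worktop. Origin: centre of its underside; x points to its back, y to its left, z up. The dark hot plate with the pegs is on its left half, the lever and the button on its right half. All warmer coordinates below are in this frame.
- seat (a point): Centre of the dark hot plate's top, at (0, 65, 30) mm on the warmer, axes as the warmer's. Two steel pegs stand at x = -46 and +46 mm from it, 9 mm thick and 16 mm high, the upper 5 mm a cone. The holder belongs here with its origin on this point and its x axis along the warmer's x, either way round.
- holder: Aluminium bottle holder, 0.35 kg: flange 130 (x) x 84 (y) x 10 mm thick with two 13 mm through holes at x = -46 and +46 mm, y = 0, and on its middle an open square well, 56 x 56 mm outside, 46 x 46 mm inside, from the flange up to 85 mm above the underside. Origin: centre of the flange's underside; z up. Grip it on two facing flat outer sides of the well (56 mm wide).
- holder_floor (a point): Centre of the well's inner floor, 10 mm above the holder's underside: the bottle's foot goes here.
- holder_rim (a point): Centre of the well's mouth, 85 mm above the holder's underside.
- bottle: Slim white mist bottle with cap, standing upright, 36 mm in diameter, 138 mm tall, 0.12 kg. Origin: centre of its foot, z up. The body is 36 mm thick up to 110 mm, the cap above it 25 mm. Grip it round the upper body, with the fingertips more than 75 mm above the foot, so that the fingers clear the holder's rim.
- lever (a joint): Angle of the clamp lever about its upright pivot (rad), growing clockwise from above. 0: right-hand stop; 0 to 0.3: open, at the grey dot; 1.2: the green-dot notch (handle to the warmer's front, tongue over the flange); 1.5: far stop. A sprung ball clicks over a ridge at 1.07 into the notch and at 1.33 out of it; about 2 N at the knob. The tongue clears a fully seated flange by 2.5 mm.
- lever_pivot (a point): The lever's pivot axis at the height of the warmer's top, at (35, -25, 30) mm on the warmer.
- lever_knob (a point): Middle of the lever's upright red knob, a cylinder 20 mm in diameter and 42 mm high (from 51 to 93 mm above the worktop), 75 mm from the pivot axis. This point is 75 mm above the worktop.
- green_notch (a point): Where the middle of the red knob is when the lever stands in the green-dot notch: at (-40, -25, 75) mm on the warmer. (The green dot itself lies 19 mm further out on the warmer's top.)
- start (a joint): Travel of the start button (m): 0 is up, 0.006 fully pressed; it springs back. It counts as pressed beyond 0.004; full travel takes 4 N.
- start_top (a point): Middle of the top of the round blue start button, 26 mm in diameter, at the warmer's front right corner, at x = -45, y = -95 mm on the warmer; it is pressed straight down.
- tube: Squeeze tube of cream with a blue cap, 49 x 134 x 32 mm, lying in front of the warmer; bystander. Origin: centre of its underside.
- skin_thermometer: White digital thermometer, 20 x 148 x 14 mm, lying in front of the warmer; bystander. Origin: centre of its underside.
- session_timer: White square timer with a blue knob, 62 x 62 x 36 mm, at the front right; bystander. Origin: centre of its underside.
- skin_marker: White and blue skin marker, 12 x 126 x 14 mm, lying beside the grey unit at the left; bystander. Origin: centre of its underside.
Mind the look-alikes: they are no part of the job. What is shaped like the bottle but orange or turquoise is not meant.

How it is judged (in metres and radians):
On the way, in this order (a step that is already met when the one before it is completed fails the run):
1. the holder sits fully home on the two pegs, flange flush on the dark plate (distance between holder and seat below 0.005 m and angle between holder's own z axis and vertical below 0.04 rad), for 0.2 s.
2. the clamp lever rests in the green-dot notch over the seated holder (all of step 1 and value of joint lever between 1.08 and 1.32 rad), for 0.2 s.
3. the bottle stands on the floor of the clamped holder (all of step 2 and distance between bottle and holder_floor below 0.011 m and angle between bottle's own z axis and vertical below 0.15 rad), for 0.2 s.
4. the start button is pressed (all of step 3 and value of joint start above 0.004 m), for 0.04 s.
At the end, for the whole second after the job is handed in: Holder on its pegs (origin within 5 mm of seat, tilt under 0.04 rad), lever in the green notch (1.08 to 1.32 rad), bottle in the holder (foot within 11 mm of the floor's middle, tilt under 0.15 rad), button sprung back (under 2 mm), holder and bottle at rest (all of step 3 and value of joint start below 0.002 m and linear speed of each of holder, bottle below 0.02 m/s); the robot touches nothing.
It fails at once if the holder is dropped onto the warmer (let go more than 30 mm above the plate) (horizontal distance between holder and seat below 0.03 m and z of holder in the frame of seat above 0.03 m and contact force between the fingers and holder below 0.05 N).
It fails at once if the bottle is dropped into the holder (let go more than 25 mm above its floor) (horizontal distance between bottle and holder_floor below 0.02 m and z of bottle in the frame of holder_floor above 0.025 m and contact force between the fingers and bottle below 0.05 N).
It fails at once if the start button is pressed before the bottle is in the holder (value of joint start above 0.004 m and not (distance between bottle and holder_floor below 0.011 m and angle between bottle's own z axis and vertical below 0.15 rad)).
It fails at once if the cream tube, thermometer, timer or marker is pushed away (more than 30 mm) (distance of any of tube, skin_thermometer, session_timer, skin_marker from where it was at the start of the episode above 0.03 m).
It also fails if it takes over 72 s, if anything falls off the work surface, if the arm or the gripper's body presses on something with over 40 N, if the wrist force passes 120 N, or if a joint passes its speed limit or range.

### The arm

A 7-joint arm with a two-finger parallel gripper is mounted at the origin on a cart in front of the work surface, level with it; the furniture and walls round the work are solid. World frame = base frame: x ahead of the robot, y to its left, z up, the work surface at z = 0. Lengths are in mm, angles in degrees, forces in N, time in s.
With the tool pointing down it reaches from about 425 to 875 mm from the base axis. Payload 8.4 kg.
Tool frame: the origin (TCP) lies at the very end of the fingers, on their centre line; the grasp point (between the pads) lies 19 mm behind it (ctrl.grip_point_offset is the distance from the TCP to the grasp point, in mm); z points along the fingers, y is the line along which they close (so a half turn about z gives the same grasp; the last joint's range is limited). The gripper opens to 85 mm and grips with 20 to 120 N. Pads are 22 mm wide; open, the fingers measure 114 mm over their backs; the gripper's body (76 mm by 85 mm) begins 54 mm behind the grasp point. The pads swing forward as they close: fully open they stand 13 mm farther back than shut.
Start: joints at [-70.944, 19.091, 2.286, 83.961, -0.768, 76.965, -3.352], TCP at [272.027, 590.31, 231.308] pointing down, gripper open.
Joint ranges: [-147.57, 147.57], [-21.85, 119.76], [-74.77, 79.35], [14.55, 137.4], [-85.83, 265.84], [4.83, 119.75], [-152.11, 152.11]. Speed limits (degrees/s): [127.2, 127.2, 159.86, 159.86, 180, 180, 180].

### API

Orientations are given as [roll, pitch, yaw] about the fixed x, y, z axes, in that order (R = Rz(yaw) Ry(pitch) Rx(roll)).
In Python, from rig import ctrl, imaging, job gives the robot as it stands.
- The arm moves only by the tool drive_tool, never from a script. Its argument "rows" is a list of rows, each a list of 3 entries, a list of its own where there are three numbers: the shift along the world's x, y, z scaled (see below), then the turn, a rotation vector about the world's x, y, z scaled (see below), then the opening, from -1 (shut) to 1 (fully open). In form: [[[tx, ty, tz], [wx, wy, wz], gripper], ...]. A call has 1 to 8 rows; each row is the pose to reach, as a shift and turn from the pose commanded when the call began, turning the shorter way round; what a row does not reach only later rows make up. The controller multiplies each number of a shift by 0.15 m and each number of a turn by 180 degrees. A row lasts 1/8 s, in which the tool goes at most 62.5 mm and 10.7 degrees, less where a joint would pass 70% of its speed; a pose out of reach is approached as far as the arm can. A call with a number of a shift or a turn outside -1 to 1 is refused whole. A call with a gripper value outside its range is refused whole. The fingers move at their own pace and stop on an object; "grip_force" is the grip in N (left out, the last holds). Time passes only in rows, so rows that repeat a pose let the fingers close. It gives the time, the measured TCP pose, the force, the opening and the grip force at its end, in the units of the state.
- ctrl.sense(): the state, without advancing time (a new reading comes with each control period).
- imaging.grab_frame(name): name is "scene" or "top" or "wrist"; returns the picture (480x640x3 uint8, red, green, blue); there is no depth.
- imaging.camera_params(name): a dict with "camera_matrix" (3x3 intrinsics, pixels), "world_to_cam" (4x4, takes a point from world to camera coordinates); the wrist camera has in their place "T_tool_cam" (4x4, takes a point from camera to tool coordinates, whose origin is the TCP and whose axes are the flange's). Camera axes: x right, y down, z forward; pixel columns grow to the right and rows downward; lengths in mm; the calibration is good to about 2 mm. A picture is of the moment at which its call begins: read the wrist's pose just before it. camera_params takes no time and is no camera call.
- job.hand_in(): hands the job in; it is judged then, once.
The state is a dict: "time_s": time; "joints": joint angles; "joint_velocities": joint speeds; "joint_efforts": joint torques, N m; "eef_pos": TCP position; "orientation": TCP orientation; "contact_force": force on the tool from outside, world axes, zero at the start; "wrist_torque": the same for the moment, N m; "width": finger opening in mm; "grasp_force": force on a finger pad.
Only numpy, scipy, OpenCV 4.12 (cv2) and the standard library are available. Lean on these libraries where they do the work, as an engineer would, in place of code of your own. Each camera call takes 0.05 s, during which the arm holds its last target. There are 200 camera calls.

## Working session

There is one attempt and no reset: what is moved stays moved. The work goes in short steps, Python scripts to look and compute and a tool call to move; the robot and the scene stay as the last step left them, time stands still between calls to the robot, and variables do not carry over. Pictures are saved under pics/ and viewed, at most 10 in all, crops included, and the job is handed in when it is done.

Besides the shell and the picture viewer there is one more tool, called after "Emit:" as name(argument=value, ...) on one line, values as JSON. drive_tool: Moves the arm, as the interface text tells. Its arguments: {"type":"object","properties":{"rows":{"type":"array","items":{"type":"array"}},"grip_force":{"type":"number"}},"required":["rows"]}

```bash
mkdir -p pics; python3 - <<'E'
from rig import ctrl, imaging, job
import cv2
s=ctrl.sense(); print(s)
for n in ("scene","top"):
    im=imaging.grab_frame(n); cv2.imwrite(f"pics/{n}0.png",im[:,:,::-1])
    print(n,imaging.camera_params(n))
print(imaging.camera_params("wrist"), ctrl.grip_point_offset)
E
```

```text
{'time_s': 0.0, 'joints': array([-70.9444709 ,  19.13097484,   2.28315934,  84.01331696,
        -0.76880483,  76.96620111,  -3.35254719]), 'joint_velocities': array([-0.07707945,  0.01255223,  0.06463   ,  0.06674742, -0.04526451,
        0.03699852,  0.0889545 ]), 'joint_efforts': array([-1.25743773e-03, -6.58559132e+01,  1.36451013e+00, -4.05567312e+01,
        1.66691485e-02,  1.28595071e-02, -1.57682390e-06]), 'eef_pos': array([271.82504279, 589.90455154, 230.4104781 ]), 'orientation': array([-1.79904857e+02,  4.94469644e-03,  1.55260101e+02]), 'contact_force': array([0.60255383, 0.71403829, 0.18368988]), 'wrist_torque': array([0.02013551, 0.00165564, 0.02686773]), 'grasp_force': 0.0, 'width': 85.41167329575748}
scene {'camera_matrix': array([[438.28323199,   0.        , 318.08950416],
       [  0.        , 438.28323199, 250.54426848],
       [  0.        ,   0.        ,   1.        ]]), 'world_to_cam': array([[-6.76278994e-01, -7.36624648e-01,  5.55435881e-03,
         3.65166855e+02],
       [-3.37188578e-01,  3.02844077e-01, -8.91397402e-01,
         1.99323818e+02],
       [
[... 546 characters left out ...]
e-01, -3.50099409e-03, -9.94481880e-01,
         1.24515652e+03],
       [ 0.00000000e+00,  0.00000000e+00,  0.00000000e+00,
         1.00000000e+00]])}
{'camera_matrix': array([[331.90914426,   0.        , 320.59992344],
       [  0.        , 331.90914426, 237.80561977],
       [  0.        ,   0.        ,   1.        ]]), 'T_tool_cam': array([[ 1.75498319e-05, -9.48903810e-01, -3.15565458e-01,
         8.18157747e+01],
       [ 1.00000000e+00,  2.35156169e-05, -1.50974273e-05,
        -1.55428513e+00],
       [ 2.17467227e-05, -3.15565458e-01,  9.48903810e-01,
        -1.42758521e+02],
       [ 0.00000000e+00,  0.00000000e+00,  0.00000000e+00,
         1.00000000e+00]])} 18.700000000000003
```

View pics/scene0.png

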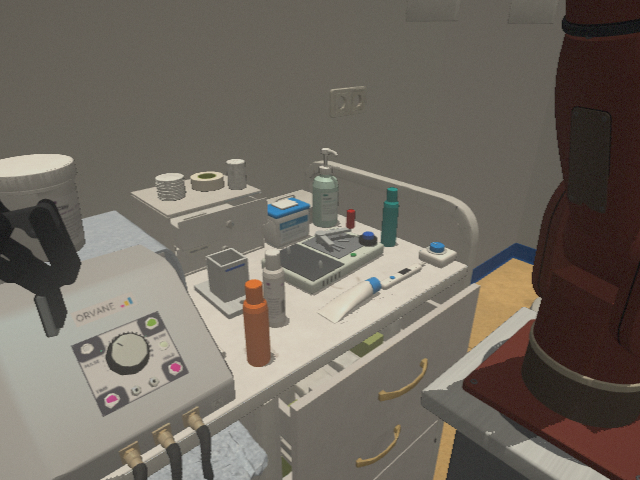

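View pics/top0.png

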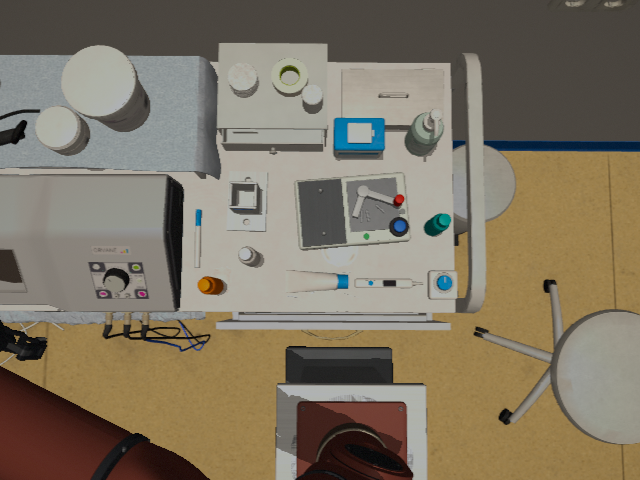

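The top view shows the holder at about (246,198), the warmer over (295–410, 173–248), the red knob at (400,200), the green dot at (366,236) and the blue button at (399,227). There are three bottle shapes: white at (247,255), orange at (210,285) and turquoise at (438,223). The white one fits the description, so I'll enlarge that area to confirm it.

```bash
python3 - <<'E'
import cv2
im=cv2.imread("pics/top0.png")[160:310,185:465]
cv2.imwrite("pics/topc.png",cv2.resize(im,None,fx=2.8571,fy=2.8571,interpolation=cv2.INTER_CUBIC))
E
```

```text
(no output)
```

View pics/topc.png

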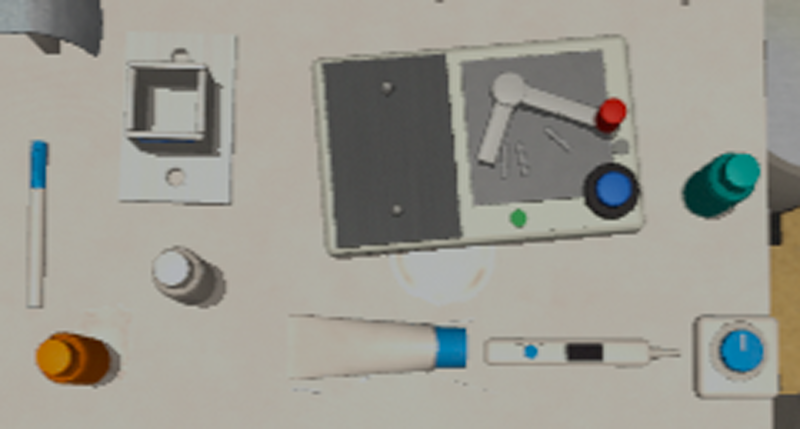

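The white bottle at crop (175,267), which is (246,253) in the full picture, is the mist bottle. Orange and turquoise are the look-alikes. Next I'll turn these pixels into positions.

```bash
cat > h.py <<'E'
import numpy as np, cv2
from rig import ctrl, imaging
from scipy.spatial.transform import Rotation as Ro
def cam(n,pose=None):
    p=imaging.camera_params(n); K=p["camera_matrix"]
    if n!="wrist":
        W=np.linalg.inv(p["world_to_cam"])
    else:
        T=np.eye(4); T[:3,:3]=Ro.from_euler("xyz",pose[3:],degrees=True).as_matrix(); T[:3,3]=pose[:3]
        W=T@p["T_tool_cam"]
    return K,W
def ray(c,uv,z):
    K,W=c; d=W[:3,:3]@np.linalg.inv(K)@np.array([*uv,1.]); o=W[:3,3]
    return (o+d*(z-o[2])/d[2])
def proj(c,P):
    K,W=c; q=np.linalg.inv(W)@np.r_[P,1.]; q=K@q[:3]; return q[:2]/q[2]
def snap(name,fn):
    s=ctrl.sense(); pose=np.r_[s["eef_pos"],s["orientation"]]
    im=imaging.grab_frame(name)[:,:,::-1].copy(); cv2.imwrite(fn,im)
    np.save(fn.replace("png","npy"),pose); return im,pose
E
python3 - <<'E'
from h import *
c=cam("top"); f=lambda u,v,z: ray(c,(185+u/2.857,160+v/2.857),z)
def sh(n,pts,z):
    P=np.array([f(u,v,z)[:2] for u,v in pts]); print(n,P.round(1).tolist(),"c",P.mean(0).round(1)); return P
W=sh("warmer",[(315,60),(625,37),(643,230),(330,255)],30)
sh("pegs",[(388,88),(397,210)],46); sh("btn",[(614,188)],42); sh("green",[(518,218)],30); sh("knob",[(614,108)],93);sh("pivot",[(508,88)],60)
sh("rim",[(127,60),(207,65),(205,142),(125,137)],85)
sh("flange",[(125,33),(237,35),(230,203),(120,200)],10)
sh("holes",[(180,55),(176,177)],10)
sh("bottle",[(175,267)],138)
sh("tube",[(290,315),(467,345)],20);sh("timer",[(740,355)],30)
v=W[0]+W[3]-W[1]-W[2]; print("yaw warmer", np.degrees(np.arctan2(v[1],v[0]))-90)
E
```

```text
warmer [[582.8, 121.1], [601.6, -112.5], [455.5, -124.3], [435.7, 108.7]] c [518.9  -1.8]
pegs [[558.8, 66.2], [467.8, 59.2]] c [513.3  62.7]
btn [[485.4, -101.3]] c [ 485.4 -101.3]
green [[464.0, -31.2]] c [464.  -31.2]
knob [[536.5, -94.7]] c [536.5 -94.7]
pivot [[556.7, -21.7]] c [556.7 -21.7]
rim [[571.1, 254.2], [567.8, 196.6], [511.8, 197.2], [515.2, 254.5]] c [541.5 225.6]
flange [[607.1, 267.4], [606.0, 181.7], [476.5, 185.3], [478.4, 268.6]] c [542.  225.7]
holes [[590.2, 225.0], [496.2, 226.5]] c [543.2 225.7]
bottle [[418.0, 210.8]] c [418.  210.8]
tube [[391.5, 138.5], [369.7, 6.4]] c [380.6  72.4]
timer [[362.9, -195.0]] c [ 362.9 -195. ]
yaw warmer 4.724938901453314
```

Sizes check out: warmer 147×234, pegs 91 apart, holes 94 apart, well 56. The warmer yaw is about 4.6° and the holder yaw about −0.8°. I'm moving above the holder.

Emit:
drive_tool(rows=[[[0.3, -0.5, 0.667], [0, 0, 0.04], 1], [[0.667, -1, 0.667], [0, 0, 0.133], 1], [[0.667, -1, 0.667], [0, 0, 0.133], 1], [[0.667, -1, 0.667], [0, 0, 0.133], 1], [[0.667, -1, 0.667], [0, 0, 0.133], 1]], grip_force=40)

```text
time_s: 0.72
eef_pos: [373.2, 439.3, 331.9]
orientation: [180.0, 0.0, 179.0]
contact_force: [0.0, 0.6, -0.3]
width: 85.4
grasp_force: 0.0
```

Emit:
drive_tool(rows=[[[0.667, -1, 0], [0, 0, 0], 1], [[0.667, -1, 0], [0, 0, 0], 1], [[0.667, -1, 0], [0, 0, 0], 1], [[0.667, -1, 0], [0, 0, 0], 1], [[0.667, -1, 0], [0, 0, 0], 1]])

```text
time_s: 1.35
eef_pos: [470.8, 292.5, 330.3]
orientation: [-180.0, -0.1, 179.3]
contact_force: [-1.7, 0.2, -0.5]
width: 85.5
grasp_force: 0.0
```

Emit:
drive_tool(rows=[[[0.46, -0.433, -0.867], [0, 0, 0], 1], [[0.46, -0.433, -0.867], [0, 0, 0], 1], [[0.46, -0.433, -0.867], [0, 0, 0], 1], [[0.46, -0.433, -0.867], [0, 0, 0], 1], [[0.46, -0.433, -0.867], [0, 0, 0], 1], [[0.46, -0.433, -0.867], [0, 0, 0], 1]])

```text
time_s: 2.1
eef_pos: [540.8, 227.5, 202.6]
orientation: [179.9, 0.1, 179.4]
contact_force: [0.0, 0.6, 1.0]
width: 85.5
grasp_force: 0.0
```

```bash
python3 - <<'E'
from h import *
im,p=snap("wrist","pics/w1.png"); print(p.round(2),ctrl.sense()["time_s"])
c=cam("wrist",p)
for P in [(515.2,254.5,85),(571.1,254.2,85),(567.8,196.6,85),(511.8,197.2,85),(496,226.5,10)]: print(P,proj(c,np.array(P)).round(0))
E
```

```text
[5.4083e+02 2.2754e+02 2.0263e+02 1.7991e+02 8.0000e-02 1.7935e+02] 2.15
(515.2, 254.5, 85) [355. 202.]
(571.1, 254.2, 85) [353. 266.]
(567.8, 196.6, 85) [286. 263.]
(511.8, 197.2, 85) [283. 198.]
(496, 226.5, 10) [320. 167.]
```

View pics/w1.png

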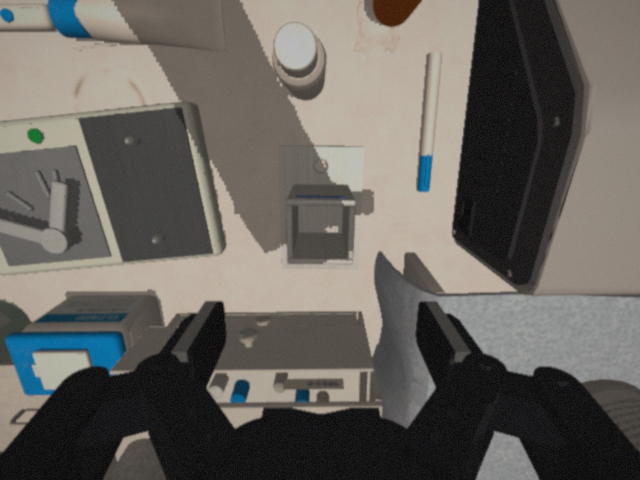

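The wrist view confirms the holder (rim at about (287–355, 198–266), front hole at (320,166)) within 1–2 px of prediction. The pegs are at (130,141) and (157,239). I'll refine both from this view.

```bash
python3 - <<'E'
from h import *
p=np.load("pics/w1.npy"); c=cam("wrist",p)
im=cv2.imread("pics/w1.png")
for n,uv,z in [("peg f",(130,141),46),("peg b",(157,239),46),("rimFL",(355,198),85),("rimBL",(354,264),85),("rimFR",(287,198),85),("rimBR",(287,265),85),("hole",(320,166),10),("flFL",(364,147),10),("flFR",(280,147),10),("green",(36,135),30),("bottle",(296,45),138),("wFL",(192,103),30),("wBL",(222,252),30)]:
    print(n,ray(c,uv,z).round(1))
a=cv2.resize(im[120:280,110:370],None,fx=3,fy=3,interpolation=cv2.INTER_CUBIC); cv2.imwrite("pics/w1c.png",a)
E
```

```text
peg f [467.9  62.5  46. ]
peg b [557.6  70.8  46. ]
rimFL [512.2 254.3  85. ]
rimBL [569.  254.6  85. ]
rimFR [511.5 200.2  85. ]
rimBR [569.2 197.7  85. ]
hole [495.1 226.6  10. ]
flFL [477.3 269.8  10. ]
flFR [476.4 187.8  10. ]
green [462.3 -30.5  30. ]
bottle [415.3 214.4 138. ]
wFL [437.  114.5  30. ]
wBL [577.6 126.1  30. ]
```

View pics/w1c.png

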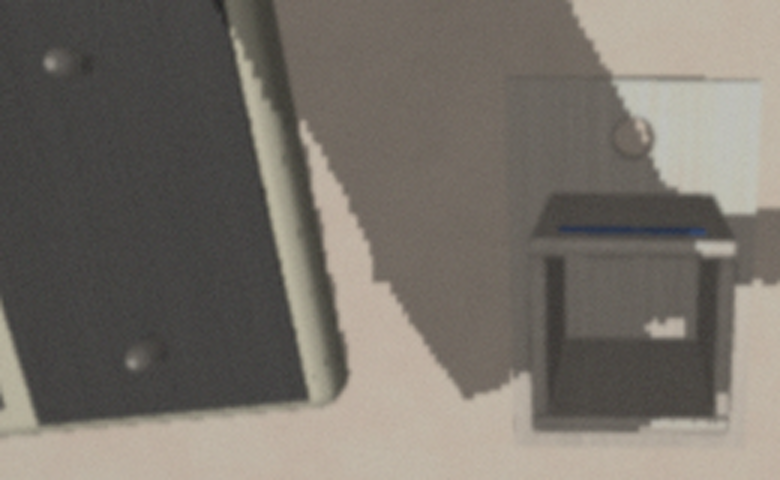

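Emit:
drive_tool(rows=[[[0, 0.004, -0.4], [0, 0, 0], 1], [[0, 0.004, -0.7], [0, 0, 0], 1], [[0, 0.004, -0.85], [0, 0, 0], 1], [[0, 0.004, -0.85], [0, 0, 0], 1], [[0, 0.004, -0.85], [0, 0, 0], 1]])

```text
time_s: 2.78
eef_pos: [541.9, 226.8, 75.5]
orientation: [179.9, 0.1, 179.2]
contact_force: [0.1, -0.8, -0.3]
width: 85.0
grasp_force: 0.0
```

Emit:
drive_tool(rows=[[[0, 0, -0.1], [0, 0, 0], 1], [[0, 0, -0.2], [0, 0, 0], 1], [[0, 0, -0.2], [0, 0, 0], 1], [[0, 0, -0.2], [0, 0, 0], 1], [[0, 0, -0.2], [0, 0, 0], 1]])

```text
time_s: 3.4
eef_pos: [541.5, 226.1, 44.2]
orientation: [180.0, 0.0, 179.2]
contact_force: [0.7, 0.1, -0.0]
width: 85.6
grasp_force: 0.0
```

Emit:
drive_tool(rows=[[[0, 0, 0], [0, 0, 0], -1], [[0, 0, 0], [0, 0, 0], -1], [[0, 0, 0], [0, 0, 0], -1], [[0, 0, 0], [0, 0, 0], -1], [[0, 0, 0], [0, 0, 0], -1], [[0, 0, 0], [0, 0, 0], -1], [[0, 0, 0], [0, 0, 0], -1], [[0, 0, 0], [0, 0, 0], -1]], grip_force=50)

```text
time_s: 4.4
eef_pos: [541.5, 226.3, 44.3]
orientation: [180.0, 0.0, 179.2]
contact_force: [-1.1, 0.7, 4.9]
width: 56.0
grasp_force: 54.8
```

Emit:
drive_tool(rows=[[[0, 0, 0.2], [0, 0, 0], -1], [[0, 0, 0.4], [0, 0, 0], -1], [[0, 0, 0.667], [0, 0, 0], -1], [[-0.187, -0.4, 0.667], [0, 0, 0.03], -1], [[-0.187, -0.5, 0.667], [0, 0, 0.03], -1], [[-0.187, -0.5, 0.667], [0, 0, 0.03], -1], [[-0.187, -0.5, 0.667], [0, 0, 0.03], -1], [[-0.187, -0.5, 0.667], [0, 0, 0.03], -1]])

```text
time_s: 5.4
eef_pos: [513.0, 152.1, 143.4]
orientation: [-180.0, -0.0, -175.3]
contact_force: [-0.1, -0.5, -4.8]
width: 55.0
grasp_force: 55.5
```

Emit:
drive_tool(rows=[[[0, 0, 0], [0, 0, 0], -1], [[0, 0, 0], [0, 0, 0], -1]])

```text
time_s: 5.65
eef_pos: [513.1, 151.3, 143.7]
orientation: [-180.0, -0.0, -175.4]
contact_force: [0.1, 0.2, -4.3]
width: 55.2
grasp_force: 55.5
```

```bash
python3 - <<'E'
from h import *
im,p=snap("wrist","pics/w2.png"); print(p.round(2),ctrl.sense()["time_s"])
snap("top","pics/top2.png")
a=cv2.resize(im[60:300,120:440],None,fx=2.5,fy=2.5,interpolation=cv2.INTER_CUBIC); cv2.imwrite("pics/w2c.png",a)
E
```

```text
[ 5.1307e+02  1.5131e+02  1.4371e+02 -1.7999e+02 -1.0000e-02 -1.7537e+02] 5.7
```

View pics/w2c.png

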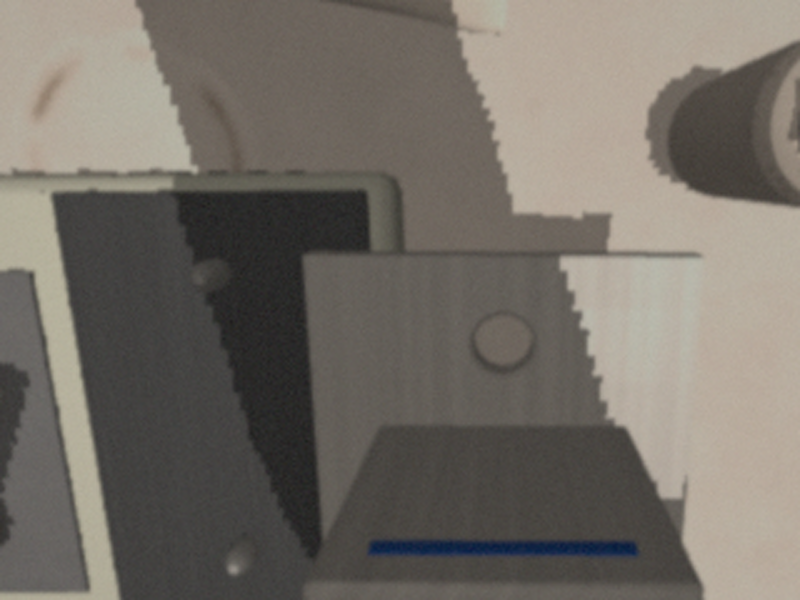

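```bash
python3 - <<'E'
from h import *
p=np.load("pics/w2.npy"); c=cam("wrist",p); im=cv2.imread("pics/w2.png")
F=lambda u,v,z: ray(c,(120+u/2.5,60+v/2.5),z)
hz=p[2]-44.2+10; print("flange z",hz)
for n,u,v,z in [("pegF tip",199,276,46),("pegB tip",234,566,46),("hole",502,341,hz),("flFL",702,255,hz),("flFR",303,255,hz),("rimF L",702,585,hz+75),("rimF R",305,585,hz+75),("warmer front edge L",395,178,30),("wf",10,178,30),("plateF",55,192,30),("plateFL",368,190,30)]:
    print(n,F(u,v,z).round(1))
# overlay model of pegs at candidate seat; report pixel positions
def pegs(s,yaw):
    for sx in(-46,46):
        q=np.array([s[0]+sx*np.cos(yaw),s[1]+sx*np.sin(yaw)])
        for z in (30,41,46): print(sx,z,((proj(c,np.r_[q,z])-[120,60])*2.5).round(0))
pegs((513.3,63.5),np.radians(4.6))
t=cv2.imread("pics/top2.png"); 
a=cv2.resize(im[150:190,190:230],None,fx=9,fy=9,interpolation=cv2.INTER_CUBIC)
b=cv2.resize(im[265:305,200:240],None,fx=9,fy=9,interpolation=cv2.INTER_CUBIC)
o=np.hstack([a,b]); o=np.clip(o.astype(float)*1.6,0,255).astype(np.uint8)
for k,(ox,oy) in enumerate([(190,150),(200,265)]):
    sx=(-46,46)[k]; q=np.array([513.3+sx*np.cos(.0803),63.5+sx*np.sin(.0803)])
    for z,r in((30,4.5),(41,4.5)):
        P=np.array([(proj(c,np.r_[q+r*np.array([np.cos(t),np.sin(t)]),z])-[ox,oy]+.5)*9+[360*k,0] for t in np.linspace(0,6.28,40)])
        cv2.polylines(o,[P.astype(np.int32)],True,(0,255,0) if z==30 else (0,0,255),1)
cv2.imwrite("pics/pegs.png",o)
E
```

```text
flange z 109.51486576654021
pegF tip [467.   59.7  46. ]
pegB tip [558.5  67.8  46. ]
hole [466.1 146.6 109.5]
flFL [444.6 186.8 109.5]
flFR [451.4 103.7 109.5]
rimF L [482.8 175.5 184.5]
rimF R [487.2 121.2 184.5]
warmer front edge L [436.1 112.6  30. ]
wf [ 4.452e+02 -4.000e-01  3.000e+01]
plateF [448.1  12.5  30. ]
plateFL [440.1 104.8  30. ]
-46 30 [218. 271.]
-46 41 [205. 276.]
-46 46 [199. 278.]
46 30 [247. 546.]
46 41 [237. 561.]
46 46 [232. 568.]
```

View pics/pegs.png

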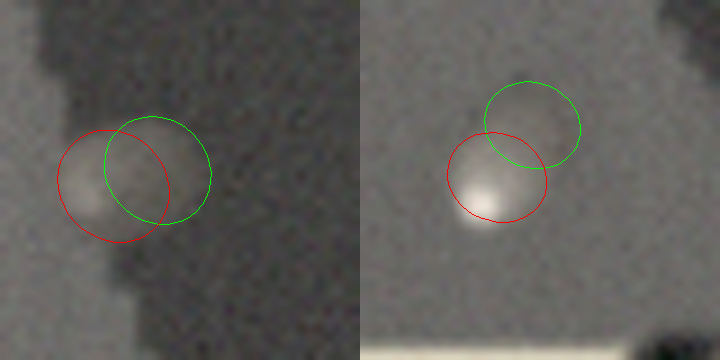

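The model overlay fits both pegs to within half a pixel. I'll move over the seat and then descend in small steps, watching the force.

Emit:
drive_tool(rows=[[[0.005, -0.3, 0], [0, 0, 0], -1], [[0.005, -0.579, 0], [0, 0, 0], -1], [[0.005, -0.579, -0.2], [0, 0, 0], -1], [[0.005, -0.579, -0.3], [0, 0, 0], -1], [[0.005, -0.579, -0.3], [0, 0, 0], -1], [[0.005, -0.579, -0.3], [0, 0, 0], -1], [[0.005, -0.579, -0.3], [0, 0, 0], -1]])

```text
time_s: 6.62
eef_pos: [514.4, 64.6, 99.7]
orientation: [180.0, 0.1, -175.4]
contact_force: [0.4, -0.6, -4.1]
width: 55.4
grasp_force: 55.5
```

Emit:
drive_tool(rows=[[[0, 0, -0.03], [0, 0, 0], -1], [[0, 0, -0.06], [0, 0, 0], -1], [[0, 0, -0.08], [0, 0, 0], -1], [[0, 0, -0.08], [0, 0, 0], -1]])

```text
time_s: 7.12
eef_pos: [513.6, 64.0, 86.5]
orientation: [-180.0, -0.0, -175.4]
contact_force: [-0.7, -0.3, -4.7]
width: 55.4
grasp_force: 55.6
```

Emit:
drive_tool(rows=[[[0, 0, -0.02], [0, 0, 0], -1], [[0, 0, -0.04], [0, 0, 0], -1], [[0, 0, -0.05], [0, 0, 0], -1], [[0, 0, -0.05], [0, 0, 0], -1]])

```text
time_s: 7.62
eef_pos: [513.7, 64.1, 79.2]
orientation: [-180.0, -0.0, -175.4]
contact_force: [0.5, 0.0, -4.1]
width: 55.7
grasp_force: 55.6
```

Emit:
drive_tool(rows=[[[0, 0, -0.02], [0, 0, 0], -1], [[0, 0, -0.036], [0, 0, 0], -1], [[0, 0, -0.036], [0, 0, 0], -1], [[0, 0, -0.036], [0, 0, 0], -1]])

```text
time_s: 8.12
eef_pos: [513.9, 64.2, 74.3]
orientation: [180.0, 0.0, -175.4]
contact_force: [-3.5, 0.8, 5.5]
width: 55.4
grasp_force: 56.8
```

The contact came at the expected height (74 mm), so the holder is seated. I'll release and rise.

Emit:
drive_tool(rows=[[[0, 0, 0], [0, 0, 0], 1], [[0, 0, 0], [0, 0, 0], 1], [[0, 0, 0], [0, 0, 0], 1], [[0, 0, 0], [0, 0, 0], 1], [[0, 0, 0], [0, 0, 0], 1]])

```text
time_s: 8.75
eef_pos: [513.9, 64.1, 73.9]
orientation: [-180.0, 0.0, -175.4]
contact_force: [0.4, 0.3, -0.4]
width: 85.6
grasp_force: 0.0
```

Emit:
drive_tool(rows=[[[0, 0, 0.2], [0, 0, 0], 1], [[0, 0, 0.6], [0, 0, 0], 1], [[-0.3, -0.5, 1], [0, 0, 0], 1], [[-0.3, -0.8, 1], [0, 0, 0], 1], [[-0.3, -0.8, 1], [0, 0, 0], 1], [[-0.3, -0.8, 1], [0, 0, 0], 1], [[-0.3, -0.8, 1], [0, 0, 0], 1]])

```text
time_s: 9.62
eef_pos: [468.9, -54.3, 223.3]
orientation: [180.0, -0.1, -175.3]
contact_force: [0.7, -0.2, -0.2]
width: 85.4
grasp_force: 0.0
```

```bash
python3 - <<'E'
from h import *
im,p=snap("wrist","pics/w3.png"); print(p.round(2),ctrl.sense()["time_s"])
E
```

```text
[ 4.6887e+02 -5.4330e+01  2.2325e+02  1.7999e+02 -6.0000e-02 -1.7530e+02] 9.675
```

View pics/w3.png

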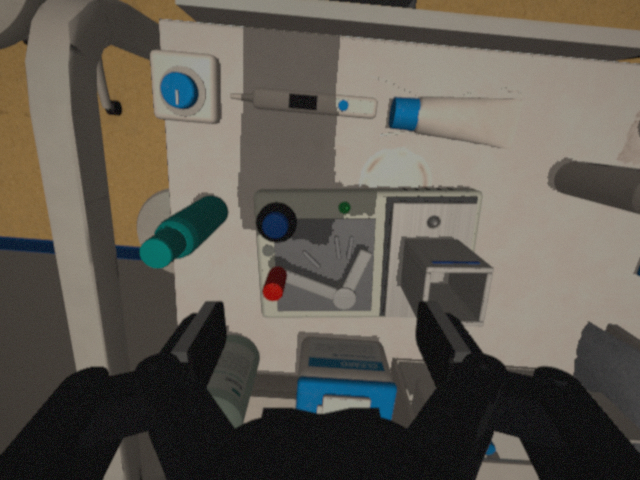

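The holder sits flush, with the peg showing through its hole at (433,222). The red knob top is at (275,292), the green dot at (345,208) and the button at (276,222).

```bash
python3 - <<'E'
from h import *
p=np.load("pics/w3.npy"); c=cam("wrist",p); t=cam("top")
print("knob w",ray(c,(275,292),93).round(1),"t",ray(t,(185+614/2.857,160+106/2.857),93).round(1))
for z in(36,42,48,54): print("btn",z,ray(c,(276,222),z).round(1),ray(t,(185+614/2.857,160+188/2.857),z).round(1))
print("green",ray(c,(345,208),30).round(1), "pivot",ray(c,(345,296),60).round(1))
y=np.radians(4.7);R=np.array([[np.cos(y),-np.sin(y)],[np.sin(y),np.cos(y)]]);o=np.array([513.5,63.9])-R@[0,65]
for n,q in dict(o=(0,0),pivot=(35,-25),notch=(-40,-25),green=(-59,-25),btn=(-45,-95)).items(): print(n,(o+R@np.array(q)).round(1))
P=o+R@np.array((35,-25))
for a in (0,.1,.3,.5,.7,.9,1.1,1.2,1.25):
    th=np.pi-(a-1.2)+y; print(a,(P+75*np.array([np.cos(th),np.sin(th)])).round(1))
print("turq base",ray(c,(212,208),110).round(1),ray(c,(158,252),138).round(1))
E
```

```text
knob w [532.6 -92.   93. ] t [538.  -94.7  93. ]
btn 36 [ 482.6 -100.4   36. ] [ 486.1 -102.2   36. ]
btn 42 [480.8 -99.7  42. ] [ 485.4 -101.3   42. ]
btn 48 [479.1 -99.   48. ] [ 484.7 -100.5   48. ]
btn 54 [477.3 -98.3  54. ] [483.9 -99.6  54. ]
green [463.4 -30.4  30. ] pivot [548.9 -23.5  60. ]
o [518.8  -0.9]
pivot [555.8 -22.9]
notch [481.  -29.1]
green [462.1 -30.6]
btn [481.8 -99.2]
0 [534.4 -94.8]
0.1 [527.3 -92.3]
0.3 [514.1 -85.3]
0.5 [502.5 -75.8]
0.7 [493.1 -64.2]
0.9 [486.2 -50.9]
1.1 [482.  -36.5]
1.2 [481.  -29.1]
1.25 [480.8 -25.3]
turq base [ 453.8 -142.6  110. ] [ 483. -174.  138.]
```

Emit:
drive_tool(rows=[[[0.435, -0.254, -0.3], [0, 0, 0], 0.18], [[0.435, -0.254, -0.6], [0, 0, 0], 0.18], [[0.435, -0.254, -0.6], [0, 0, 0], 0.18], [[0.435, -0.254, -0.6], [0, 0, 0], 0.18], [[0.435, -0.254, -0.6], [0, 0, 0], 0.18]], grip_force=25)

```text
time_s: 10.3
eef_pos: [534.9, -93.2, 135.9]
orientation: [180.0, 0.2, -175.3]
contact_force: [-0.3, -0.2, -0.2]
width: 50.3
grasp_force: 0.0
```

Emit:
drive_tool(rows=[[[0, 0, -0.2], [0, 0, 0], 0.18], [[0, 0, -0.493], [0, 0, 0], 0.18], [[0, 0, -0.493], [0, 0, 0], 0.18], [[0, 0, -0.493], [0, 0, 0], 0.18], [[0, 0, -0.493], [0, 0, 0], 0.18]])

```text
time_s: 10.92
eef_pos: [535.5, -94.0, 62.2]
orientation: [180.0, 0.2, -175.4]
contact_force: [1.0, 0.1, -0.4]
width: 50.6
grasp_force: 0.0
```

Emit:
drive_tool(rows=[[[0, 0, 0], [0, 0, 0], -1], [[0, 0, 0], [0, 0, 0], -1], [[0, 0, 0], [0, 0, 0], -1], [[0, 0, 0], [0, 0, 0], -1], [[0, 0, 0], [0, 0, 0], -1]])

```text
time_s: 11.55
eef_pos: [534.9, -93.8, 60.8]
orientation: [180.0, 0.1, -175.4]
contact_force: [0.5, 1.6, 7.0]
width: 18.9
grasp_force: 25.5
```

Emit:
drive_tool(rows=[[[-0.045, 0.011, 0], [0, 0, 0], -1], [[-0.133, 0.058, 0], [0, 0, 0], -1], [[-0.21, 0.121, 0], [0, 0, 0], -1], [[-0.273, 0.199, 0], [0, 0, 0], -1], [[-0.319, 0.287, 0], [0, 0, 0], -1], [[-0.347, 0.383, 0], [0, 0, 0], -1], [[-0.353, 0.435, 0], [0, 0, 0], -1], [[-0.353, 0.435, 0], [0, 0, 0], -1]])

```text
time_s: 12.55
eef_pos: [479.3, -29.1, 59.8]
orientation: [-180.0, -0.2, -175.4]
contact_force: [-4.8, -3.3, 7.6]
width: 18.5
grasp_force: 27.6
```

Emit:
drive_tool(rows=[[[0, 0, 0], [0, 0, 0], -1], [[0, 0, 0], [0, 0, 0], -1]])

```text
time_s: 12.8
eef_pos: [479.4, -29.3, 59.8]
orientation: [-180.0, -0.2, -175.4]
contact_force: [-4.8, -2.7, 8.2]
width: 19.2
grasp_force: 27.7
```

Emit:
drive_tool(rows=[[[0, 0, 0], [0, 0, 0], 0.18], [[0, 0, 0], [0, 0, 0], 0.18], [[0, 0, 0], [0, 0, 0], 0.18], [[0, 0, 0.3], [0, 0, 0], 0.18], [[0, 0, 0.7], [0, 0, 0], 0.18], [[0, 0, 1], [0, 0, 0], 0.5], [[0, 0, 1], [0, 0, 0], 0.5], [[0, 0, 1], [0, 0, 0], 0.5]])

```text
time_s: 13.8
eef_pos: [480.8, -28.6, 209.4]
orientation: [180.0, -0.0, -175.4]
contact_force: [-0.6, 0.0, -0.9]
width: 63.9
grasp_force: 0.0
```

```bash
python3 - <<'E'
from h import *
im,p=snap("wrist","pics/w4.png"); print(p.round(2),ctrl.sense()["time_s"])
t,_=snap("top","pics/top4.png")
for n,i,c in(("w",im,cam("wrist",p)),("t",t,cam("top"))):
    h=cv2.cvtColor(i,cv2.COLOR_BGR2HSV)
    m=(((h[...,0]<5)|(h[...,0]>174))&(h[...,1]>170)&(h[...,2]>60)).astype(np.uint8)
    _,_,st,ce=cv2.connectedComponentsWithStats(m)
    for s,e in zip(st[1:],ce[1:]):
        if s[4]>20: print(n,s,e.round(1),"z75",ray(c,e,80).round(1), "exp top px",proj(c,np.array([481,-29.1,93.])).round(1),proj(c,np.array([481,-29.1,51.])).round(1))
# bottle: white cap in top view, unchanged?
a=cv2.imread("pics/top0.png").astype(int);print("bottle area diff",np.abs(a[240:275,230:270]-t[240:275,230:270]).mean())
E
```

```text
[ 4.8077e+02 -2.8600e+01  2.0939e+02  1.7999e+02 -3.0000e-02 -1.7539e+02] 13.85
w [309 213  23  31 486] [319.4 229.9] z75 [481.7 -30.6  80. ] exp top px [321.2 233.8] [321.1 220.3]
bottle area diff 18.30785714285714
```

The lever is in the notch: the knob measures (481.7, −30.6) against (481.0, −29.1) expected, so about 1.18 rad. Now the bottle.

Emit:
drive_tool(rows=[[[-0.21, 0.4, 0.2], [0, 0, 0], 1], [[-0.21, 0.8, 0.3], [0, 0, 0], 1], [[-0.21, 0.8, 0.3], [0, 0, 0], 1], [[-0.21, 0.8, 0.3], [0, 0, 0], 1]])

```text
time_s: 14.4
eef_pos: [449.3, 91.3, 254.0]
orientation: [-179.9, -0.1, -175.3]
contact_force: [0.2, 0.2, -0.9]
width: 85.6
grasp_force: 0.0
```

Emit:
drive_tool(rows=[[[-0.21, 0.8, 0], [0, 0, 0], 1], [[-0.21, 0.8, 0], [0, 0, 0], 1], [[-0.21, 0.8, 0], [0, 0, 0], 1], [[-0.21, 0.8, 0], [0, 0, 0], 1], [[-0.21, 0.8, 0], [0, 0, 0], 1]])

```text
time_s: 15.02
eef_pos: [418.8, 209.3, 254.6]
orientation: [-180.0, -0.0, -175.6]
contact_force: [-0.2, -0.8, -0.1]
width: 85.4
grasp_force: 0.0
```

```bash
python3 - <<'E'
from h import *
im,p=snap("wrist","pics/w5.png"); print(p.round(2),ctrl.sense()["time_s"])
c=cam("wrist",p)
for P in [(418,211,138),(418,211,0)]: print(proj(c,np.array(P,float)).round(1))
E
```

```text
[ 4.1880e+02  2.0930e+02  2.5462e+02 -1.7997e+02 -3.0000e-02 -1.7559e+02] 15.075
[324.1 232.7]
[323.  198.6]
```

View pics/w5.png

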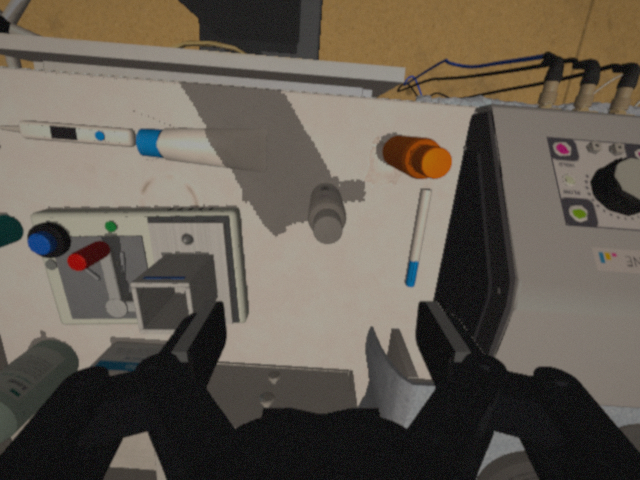

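The white bottle's cap top is at (327,231), 3 px from the prediction, which gives (417, 213). The orange look-alike is at (415,157). The knob, lever and holder look right in this view too. I'll descend and grip at 80 mm.

Emit:
drive_tool(rows=[[[-0.005, 0.011, 0], [0, 0, 0], 1], [[-0.005, 0.011, -0.3], [0, 0, 0], 1], [[-0.005, 0.011, -0.6], [0, 0, 0], 1], [[-0.005, 0.011, -0.9], [0, 0, 0], 1], [[-0.005, 0.011, -1], [0, 0, 0], 1], [[-0.005, 0.011, -1], [0, 0, 0], 1]])

```text
time_s: 15.82
eef_pos: [417.3, 212.7, 105.1]
orientation: [-180.0, -0.0, -175.4]
contact_force: [0.0, -0.3, 0.4]
width: 85.6
grasp_force: 0.0
```

Emit:
drive_tool(rows=[[[0, 0, -0.16], [0, 0, 0], 1], [[0, 0, -0.16], [0, 0, 0], 1], [[0, 0, -0.16], [0, 0, 0], 1], [[0, 0, -0.16], [0, 0, 0], -1], [[0, 0, -0.16], [0, 0, 0], -1], [[0, 0, -0.16], [0, 0, 0], -1], [[0, 0, -0.16], [0, 0, 0], -1], [[0, 0, -0.16], [0, 0, 0], -1]], grip_force=30)

```text
time_s: 16.82
eef_pos: [417.7, 213.3, 81.4]
orientation: [180.0, 0.0, -175.4]
contact_force: [-1.8, 1.5, 5.3]
width: 35.4
grasp_force: 30.0
```

Emit:
drive_tool(rows=[[[0, 0, 0], [0, 0, 0], -1], [[0, 0, 0], [0, 0, 0], -1], [[0, 0, 0], [0, 0, 0], -1], [[0, 0, 0], [0, 0, 0], -1]])

```text
time_s: 17.32
eef_pos: [417.7, 213.3, 81.4]
orientation: [180.0, 0.0, -175.4]
contact_force: [-1.1, 0.8, 4.7]
width: 35.0
grasp_force: 30.0
```

Emit:
drive_tool(rows=[[[0, 0, 0.2], [0, 0, 0], -1], [[0, 0, 0.5], [0, 0, 0], -1], [[0, 0, 0.8], [0, 0, 0], -1], [[0, 0, 0.95], [0, 0, 0], -1], [[0, 0, 0.95], [0, 0, 0], -1]])

```text
time_s: 17.95
eef_pos: [418.0, 213.1, 224.5]
orientation: [179.9, 0.1, -175.4]
contact_force: [0.6, 1.2, -1.8]
width: 35.0
grasp_force: 30.5
```

Emit:
drive_tool(rows=[[[0.16, -0.25, 0], [0, 0, 0], -1], [[0.32, -0.5, 0], [0, 0, 0], -1], [[0.48, -0.75, 0], [0, 0, 0], -1], [[0.641, -0.992, 0], [0, 0, 0], -1], [[0.641, -0.992, 0], [0, 0, 0], -1], [[0.641, -0.992, 0], [0, 0, 0], -1], [[0.641, -0.992, 0], [0, 0, 0], -1]])

```text
time_s: 18.82
eef_pos: [512.7, 65.2, 222.8]
orientation: [-180.0, -0.1, -175.3]
contact_force: [0.2, 0.7, -1.5]
width: 35.0
grasp_force: 30.5
```

```bash
python3 - <<'E'
from h import *
im,p=snap("wrist","pics/w6.png"); print(p.round(2),ctrl.sense()["time_s"])
c=cam("wrist",p); q=p[:3]
print("foot",proj(c,q+[0,0,-81.4]),"rim corners",[proj(c,np.array([513.4,64.1,115])+[a,b,0]).round(0) for a in(-23,23) for b in(-23,23)])
for z in (0,110): print(z,[proj(c,q+[-18*np.cos(.08),-18*np.sin(.08),z-81.4]).round(1)],[proj(c,q+[0,s*18,z-81.4]).round(1) for s in(-1,1)])
a=cv2.resize(im[140:340,220:420],None,fx=3,fy=3,interpolation=cv2.INTER_CUBIC); cv2.imwrite("pics/w6c.png",a)
E
```

```text
[ 5.1274e+02  6.5240e+01  2.2276e+02 -1.8000e+02 -7.0000e-02 -1.7529e+02] 18.875
foot [321.98425447 248.42375545] rim corners [array([293., 207.]), array([352., 212.]), array([290., 262.]), array([346., 266.])]
0 [array([322.1, 224.3])] [array([297. , 246.5]), array([346.9, 250.4])]
110 [array([323.1, 302.6])] [array([278.5, 339. ]), array([367.1, 345.2])]
```

View pics/w6c.png

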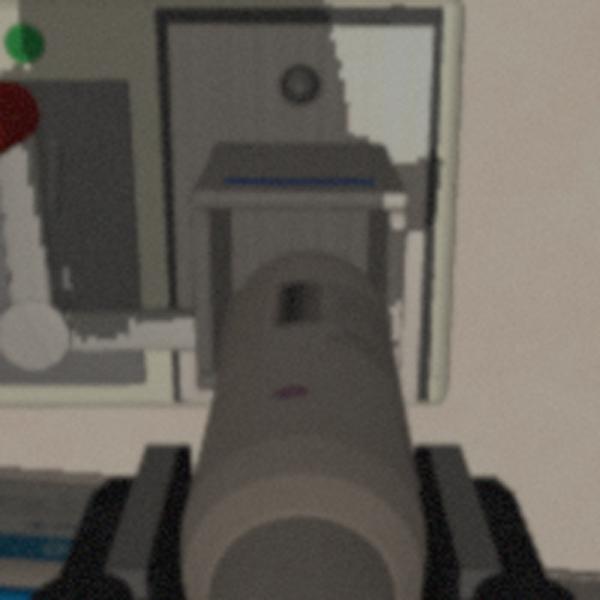

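The bottle foot's front edge in the crop is at (307,252), which is full-frame (322,224) and matches the upright prediction. The well mouth is where expected and the tongue lies over the flange. I'll lower the bottle with the force watched.

Emit:
drive_tool(rows=[[[0, 0, -0.1], [0, 0, 0], -1], [[0, 0, -0.25], [0, 0, 0], -1], [[0, 0, -0.38], [0, 0, 0], -1], [[0, 0, -0.38], [0, 0, 0], -1]])

```text
time_s: 19.38
eef_pos: [512.1, 64.1, 164.5]
orientation: [-180.0, -0.2, -175.4]
contact_force: [-0.5, 0.6, -0.2]
width: 35.2
grasp_force: 30.5
```

Emit:
drive_tool(rows=[[[0, 0, -0.1], [0, 0, 0], -1], [[0, 0, -0.2], [0, 0, 0], -1], [[0, 0, -0.25], [0, 0, 0], -1], [[0, 0, -0.25], [0, 0, 0], -1], [[0, 0, -0.25], [0, 0, 0], -1]])

```text
time_s: 20.0
eef_pos: [513.8, 64.1, 129.4]
orientation: [180.0, 0.0, -175.4]
contact_force: [-0.3, -0.5, -1.1]
width: 35.0
grasp_force: 30.5
```

Emit:
drive_tool(rows=[[[0, 0, -0.02], [0, 0, 0], -1], [[0, 0, -0.04], [0, 0, 0], -1], [[0, 0, -0.052], [0, 0, 0], -1], [[0, 0, -0.052], [0, 0, 0], -1], [[0, 0, -0.052], [0, 0, 0], -1]])

```text
time_s: 20.62
eef_pos: [513.7, 64.2, 121.5]
orientation: [180.0, 0.0, -175.4]
contact_force: [-0.9, -0.2, 3.7]
width: 35.3
grasp_force: 30.7
```

Emit:
drive_tool(rows=[[[0, 0, 0], [0, 0, 0], 1], [[0, 0, 0], [0, 0, 0], 1], [[0, 0, 0], [0, 0, 0], 1], [[0, 0, 0], [0, 0, 0], 1], [[0, 0, 0.2], [0, 0, 0], 1], [[0, 0, 0.5], [0, 0, 0], 1], [[0, 0, 0.7], [0, 0, 0], 1], [[0, 0, 0.7], [0, 0, 0], 1]])

```text
time_s: 21.62
eef_pos: [514.9, 64.3, 228.6]
orientation: [179.9, 0.2, -175.4]
contact_force: [0.1, 0.3, -0.5]
width: 85.2
grasp_force: 0.0
```

Emit:
drive_tool(rows=[[[-0.1, -0.4, 0], [0, 0, 0], -1], [[-0.2, -0.8, 0], [0, 0, 0], -1], [[-0.211, -1, 0], [0, 0, 0], -1], [[-0.211, -1, 0], [0, 0, 0], -1], [[-0.211, -1, 0], [0, 0, 0], -1]])

```text
time_s: 22.25
eef_pos: [481.7, -85.0, 225.5]
orientation: [180.0, -0.1, -175.4]
contact_force: [-1.1, -0.0, -0.6]
width: -0.1
grasp_force: 0.0
```

```bash
python3 - <<'E'
from h import *
im,p=snap("wrist","pics/w7.png"); print(p.round(2),ctrl.sense()["time_s"],ctrl.sense()["width"])
t,_=snap("top","pics/top7.png")
c=cam("wrist",p); h=cv2.cvtColor(im,cv2.COLOR_BGR2HSV)
for nm,m in (("blue",(abs(h[...,0].astype(int)-112)<10)&(h[...,1]>120)&(h[...,2]>40)),("red",((h[...,0]<5)|(h[...,0]>174))&(h[...,1]>170)&(h[...,2]>50))):
    _,_,st,ce=cv2.connectedComponentsWithStats(m.astype(np.uint8))
    for s,e in zip(st[1:],ce[1:]):
        if s[4]>150: print(nm,s,e.round(1),ray(c,e,42 if nm=="blue" else 80).round(1))
print("exp btn",proj(c,np.array([481.8,-99.2,40.])),"knob",proj(c,np.array([481,-29.1,80.])))
E
```

```text
[ 4.8170e+02 -8.5030e+01  2.2552e+02  1.7999e+02 -6.0000e-02 -1.7536e+02] 22.3 0.058368032964143154
blue [294 201  26  27 559] [306.5 214.4] [ 483.8 -100.2   42. ]
blue [   0  234   96   19 1070] [ 47.3 243.2] [ 536.5 -367.2   42. ]
red [369 213  26  29 521] [381.4 227.3] [480.6 -30.9  80. ]
exp btn [307.67229749 212.09557616] knob [383.26322149 227.9653225 ]
```

Emit:
drive_tool(rows=[[[0.005, -0.084, -0.2], [0, 0, 0], -1], [[0.005, -0.084, -0.6], [0, 0, 0], -1], [[0.005, -0.084, -0.9], [0, 0, 0], -1], [[0.005, -0.084, -1], [0, 0, 0], -1], [[0.005, -0.084, -1], [0, 0, 0], -1], [[0.005, -0.084, -1], [0, 0, 0], -1]])

```text
time_s: 23.1
eef_pos: [484.0, -98.4, 77.9]
orientation: [-180.0, 0.1, -175.4]
contact_force: [-1.0, -1.0, 0.2]
width: -0.1
grasp_force: 0.0
```

Emit:
drive_tool(rows=[[[0, 0, -0.08], [0, 0, 0], -1], [[0, 0, -0.16], [0, 0, 0], -1], [[0, 0, -0.2], [0, 0, 0], -1], [[0, 0, -0.2], [0, 0, 0], -1]])

```text
time_s: 23.6
eef_pos: [482.6, -98.4, 46.1]
orientation: [180.0, -0.0, -175.4]
contact_force: [-1.6, 1.5, 3.8]
width: -0.1
grasp_force: 1.9
```

Emit:
drive_tool(rows=[[[0, 0, -0.015], [0, 0, 0], -1], [[0, 0, -0.025], [0, 0, 0], -1], [[0, 0, -0.025], [0, 0, 0], -1]])

```text
time_s: 23.98
eef_pos: [482.9, -98.4, 45.2]
orientation: [179.9, -0.0, -175.4]
contact_force: [-18.4, 3.9, 47.8]
width: -0.1
grasp_force: 24.4
```

The button is bottomed out, so I'll retract and check before handing in.

Emit:
drive_tool(rows=[[[0, 0, 0.1], [0, 0, 0], -1], [[0, 0, 0.5], [0, 0, 0], -1], [[0, 0, 0.9], [0, 0, 0], -1], [[0, 0, 1], [0, 0, 0], -1], [[-0.2, -0.1, 1], [0, 0, 0], -1], [[-0.2, -0.1, 1], [0, 0, 0], -1], [[-0.2, -0.1, 1], [0, 0, 0], -1], [[-0.2, -0.1, 1], [0, 0, 0], -1]])

```text
time_s: 24.98
eef_pos: [452.9, -113.1, 192.0]
orientation: [-180.0, -0.0, -175.4]
contact_force: [-0.1, -0.2, -0.1]
width: -0.2
grasp_force: 0.0
```

```bash
python3 - <<'E'
from h import *
im,p=snap("wrist","pics/w8.png"); print(ctrl.sense()["time_s"],ctrl.sense()["contact_force"])
c=cam("wrist",p); h=cv2.cvtColor(im,cv2.COLOR_BGR2HSV)
m=((h[...,0]<5)|(h[...,0]>174))&(h[...,1]>170)&(h[...,2]>50)
_,_,st,ce=cv2.connectedComponentsWithStats(m.astype(np.uint8))
for s,e in zip(st[1:],ce[1:]):
    if s[4]>150: print(s,e.round(1),ray(c,e,80).round(1))
from rig import job
print(job.hand_in())
E
```

```text
25.025 [-0.407774    0.14387084  0.21941987]
[401 255  32  37 734] [416.5 273.5] [480.1 -31.3  80. ]
the job is handed in; nothing more can be done
None
```

The job is handed in at about 25 s, no verdict shown: holder seated on its pegs, lever in the green notch at about 1.17 rad, bottle lowered to the floor and released, start button pressed to its stop (about 48 N at the wrist).

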